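Roast series on the viewing board

TASK

Line the four sealed almond sample jars up on the grey viewing board in order of roast shade: one jar in the middle of each black rubber pad, the palest next to the white tile, then steadily darker, to the darkest next to the black tile. Keep the jars upright, set them down gently rather than dropping them, and leave them all standing there.

Things in the scene. Friction and masses are not known exactly. Their poses are not given: they have to be found in the camera images.
- jar_ivory_center (a point): sealed clear jar of blanched almonds, ivory: the palest, seen through a window in its blue cap; 52 mm across, 69 tall, about 100 g. Starts upright on the table (height 0), between robot and board, in a loose arc with the other jars, a tin (62 wide, 26 high) and a check weight (38 wide, 57 high): neighbours 85 mm or more apart at centres, free in front and behind. Point: its centre, 34.5 mm up; z: its upward axis.
- jar_tan_center (a point): sealed clear jar of lightly roasted almonds, tan: the second palest, seen through a window in its blue cap; 52 mm across, 69 tall, about 100 g. Starts upright on the table (height 0), between robot and board, in a loose arc with the other jars, a tin (62 wide, 26 high) and a check weight (38 wide, 57 high): neighbours 85 mm or more apart at centres, free in front and behind. Point: its centre, 34.5 mm up; z: its upward axis.
- jar_brown_center (a point): sealed clear jar of medium roasted almonds, mid brown: the second darkest, seen through a window in its blue cap; 52 mm across, 69 tall, about 100 g. Starts upright on the table (height 0), between robot and board, in a loose arc with the other jars, a tin (62 wide, 26 high) and a check weight (38 wide, 57 high): neighbours 85 mm or more apart at centres, free in front and behind. Point: its centre, 34.5 mm up; z: its upward axis.
- jar_dark_center (a point): sealed clear jar of dark roasted almonds, nearly black-brown: the darkest, seen through a window in its blue cap; 52 mm across, 69 tall, about 100 g. Starts upright on the table (height 0), between robot and board, in a loose arc with the other jars, a tin (62 wide, 26 high) and a check weight (38 wide, 57 high): neighbours 85 mm or more apart at centres, free in front and behind. Point: its centre, 34.5 mm up; z: its upward axis.
- pad_a: one of four alike round black rubber pads, 76 mm across, 1.5 mm thick, fixed in one straight row 95 mm apart along a low grey viewing board (100 x 540 mm, its top 12 mm above the table). Origin at the centre of its underside, on the board's top, so a jar stands 13.5 mm above the table on it; x points across the row, y along the row. The four letters are dealt afresh each time and say nothing of the order along the row.
- pad_b: one of four alike round black rubber pads, 76 mm across, 1.5 mm thick, fixed in one straight row 95 mm apart along a low grey viewing board (100 x 540 mm, its top 12 mm above the table). Origin at the centre of its underside, on the board's top, so a jar stands 13.5 mm above the table on it; x points across the row, y along the row. The four letters are dealt afresh each time and say nothing of the order along the row.
- pad_c: one of four alike round black rubber pads, 76 mm across, 1.5 mm thick, fixed in one straight row 95 mm apart along a low grey viewing board (100 x 540 mm, its top 12 mm above the table). Origin at the centre of its underside, on the board's top, so a jar stands 13.5 mm above the table on it; x points across the row, y along the row. The four letters are dealt afresh each time and say nothing of the order along the row.
- pad_d: one of four alike round black rubber pads, 76 mm across, 1.5 mm thick, fixed in one straight row 95 mm apart along a low grey viewing board (100 x 540 mm, its top 12 mm above the table). Origin at the centre of its underside, on the board's top, so a jar stands 13.5 mm above the table on it; x points across the row, y along the row. The four letters are dealt afresh each time and say nothing of the order along the row.
- white_tile: white calibration tile, 50 mm square in a 60 mm aluminium frame, 7 mm thick, fixed at one end of the board in line with the pads, its centre 82.5 mm from the nearest pad's. Origin at the centre of its underside, on the board's top; y points along the row. Which end it is at changes from start to start.
- black_tile: black calibration tile, otherwise like the white one, fixed at the other end of the row. Origin at the centre of its underside, on the board's top.

How it is judged:
By the outcome, as a careful person would: the job done as asked, in the order asked, and still so for the second after the job is handed in, with the robot touching nothing.
It also fails if it takes over 104 s, if anything falls off the work surface, if the arm or the gripper's body presses on something with over 40 N, if the wrist force passes 120 N, or if a joint passes its speed limit or range.

ROBOT

A 7-joint arm with a two-finger parallel gripper is mounted at the origin on the work surface. World frame = base frame: x ahead of the robot, y to its left, z up, the work surface at z = 0. Lengths are in m, angles in degrees, forces in N, time in s.
With the tool pointing down it reaches from about 0.4 to 0.75 m from the base axis. Payload 19.5 kg.
Tool frame: the origin (TCP) lies on the front face of the gripper's body, between the roots of the fingers; the fingertips stand 73 mm ahead of it and the grasp point (between the pads) lies 54 mm ahead of it; z points along the fingers, y is the line along which they close (so a half turn about z gives the same grasp; the last joint's range is limited). The gripper opens to 85 mm and grips with 20 to 120 N. Pads are 22 mm wide; open, the fingers measure 114 mm over their backs; the gripper's body (76 mm by 85 mm) begins 54 mm behind the grasp point. The pads swing forward as they close: fully open they stand 13 mm farther back than shut.
Start: joints at [63.329, 40.479, -1.581, 85.061, 1.261, 54.483, -4.326], TCP at [0.236, -0.524, 0.304] pointing down, gripper open.
Joint ranges: [-155.06, 155.06], [-18.47, 123.98], [-90, 86.84], [0, 140.48], [-83.41, 263.41], [0, 116], [-161.91, 161.91]. Speed limits (degrees/s): [108.29, 108.29, 147.25, 147.25, 172.46, 172.46, 172.46].

INTERFACE

Orientations are given as a 3x3 rotation matrix whose columns are the frame's x, y, z axes.
In Python, from cell import r gives the robot as it stands.
- The arm moves only by the tool arm_command, never from a script. Its argument "rows" is a list of rows, each an object with "fingers": the opening, from -1 (shut) to 1 (fully open); "xyz": the shift along the tool's x, y, z each as a share of 0.02 m, from -1 to 1, a list of three; "dr": the turn, a rotation vector about the tool's x, y, z each as a share of 0.08 rad, from -1 to 1, a list of three. A call has exactly 10 rows; each row shifts and turns the commanded pose from where the row before left it, along the tool's axes as they then stand; what a row does not reach is not made up. A row lasts 1/12 s, in which the tool goes at most 41.7 mm and 7.16 degrees, less where a joint would pass 70% of its speed; a pose out of reach is approached as far as the arm can. A call with a number of a shift or a turn outside -1 to 1 is refused whole. A call with a gripper value outside its range is refused whole. The fingers move at their own pace and stop on an object; "newtons" is the grip in N (left out, the last holds). Time passes only in rows, so rows that do not move let the fingers close, or fill a call up. It gives the time, the measured TCP pose, the force, the opening and the grip force at its end, in the units of the state.
- r.observe(): the state, without advancing time (a new reading comes with each control period).
- r.snapshot(name): name is "side" or "top" or "wrist"; returns the picture (480x640x3 uint8, blue, green, red); there is no depth.
- r.camera_info(name): a dict with "vertical_fov" (degrees; the focal length in pixels is half the picture's height over the tangent of half this angle, whatever the lens; pixels are square), "cx", "cy" (the principal point, pixels), "position" and "rotation" of the camera in the world; the wrist camera has in their place "tool_from_camera" (4x4, takes a point from camera to tool coordinates, whose origin is the TCP and whose axes are the flange's). Camera axes: x right, y up, looking along -z (the intrinsics and any distortion apply to the point x, -y, -z); pixel columns grow to the right and rows downward; lengths in m; the calibration is good to about 2 mm. A picture is of the moment at which its call begins: read the wrist's pose just before it. camera_info takes no time and is no camera call.
- r.hand_in(): hands the job in; it is judged then, once.
The state is a dict: "clock": time; "qpos": joint angles; "qvel": joint speeds; "joint_efforts": joint torques, N m; "position": TCP position; "tool_rot": TCP orientation; "wrist_force": force on the tool from outside, world axes, zero at the start; "torque": the same for the moment, N m; "gripper_width": opening from 0.0 (shut) to 1.0 (fully open); "grip_force": force on a finger pad.
Only numpy, scipy, OpenCV 4.12 (cv2) and the standard library are available. Lean on these libraries where they do the work, as an engineer would, in place of code of your own. Each camera call takes 0.05 s, during which the arm holds its last target. There are 200 camera calls.

## Working session

There is one attempt and no reset: what is moved stays moved. The work goes in short steps, Python scripts to look and compute and a tool call to move; the robot and the scene stay as the last step left them, time stands still between calls to the robot, and variables do not carry over. Pictures are saved under pics/ and viewed, at most 14 in all, crops included, and the job is handed in when it is done.

Besides the shell and the picture viewer there is one more tool, called after "Request:" as name(argument=value, ...) on one line, values as JSON. arm_command: Moves the arm, as the interface text tells. Its arguments: {"type":"object","properties":{"rows":{"type":"array","items":{"type":"object","properties":{"fingers":{"type":"number"},"xyz":{"type":"array","items":{"type":"number","minimum":-1,"maximum":1}},"dr":{"type":"array","items":{"type":"number","minimum":-1,"maximum":1}}}}},"newtons":{"type":"number"}},"required":["rows"]}

```bash
ls; mkdir -p pics
python3 - <<'E'
from cell import r
import cv2
s=r.observe();print(s['clock'],s['position'],s['tool_rot'],s['gripper_width'])
for n in ['top','side','wrist']:
    print(n,r.camera_info(n)); cv2.imwrite(f'pics/{n}0.png',r.snapshot(n))
E
```

```text
pics
0.0 [ 0.23638529 -0.52397371  0.30345164] [[ 9.11536038e-01  4.11219956e-01 -4.46844519e-04]
 [ 4.11220197e-01 -9.11535578e-01  9.15963834e-04]
 [-3.06520698e-05 -1.01868554e-03 -9.99999481e-01]] 1.0017220171262742
top {'vertical_fov': 53.739867753241796, 'cx': 325.5839958028548, 'cy': 246.77738923273972, 'position': array([ 0.42681509, -0.0105665 ,  1.00630535]), 'rotation': array([[ 0.02418021,  0.99498089, -0.09709963],
       [-0.99967823,  0.02480985,  0.00528212],
       [ 0.00766463,  0.09694066,  0.99526065]])}
side {'vertical_fov': 47.599574407817904, 'cx': 310.0084983388653, 'cy': 243.3349202481443, 'position': array([0.07472498, 0.44566341, 0.71957151]), 'rotation': array([[-0.70730187,  0.50083341, -0.49888872],
       [-0.70675576, -0.51581885,  0.48417683],
       [-0.01484428,  0.69505166,  0.71880654]])}
wrist {'vertical_fov': 66.53523558654177, 'cx': 319.56887812566146, 'cy': 242.98311870518762, 'tool_from_camera': array([[ 2.92675433e-04,  9.45132311e-01,  3.26687663e-01,
         8.36499535e-02],
       [ 9.99999717e-01, -5.00089572e-05, -7.51207640e-04,
        -2.40391685e-04],
       [-6.93653304e-04,  3.26687790e-01, -9.45132058e-01,
        -7.04152362e-02],
       [ 0.00000000e+00,  0.00000000e+00,  0.00000000e+00,
         1.00000000e+00]])}
```

View pics/top0.png

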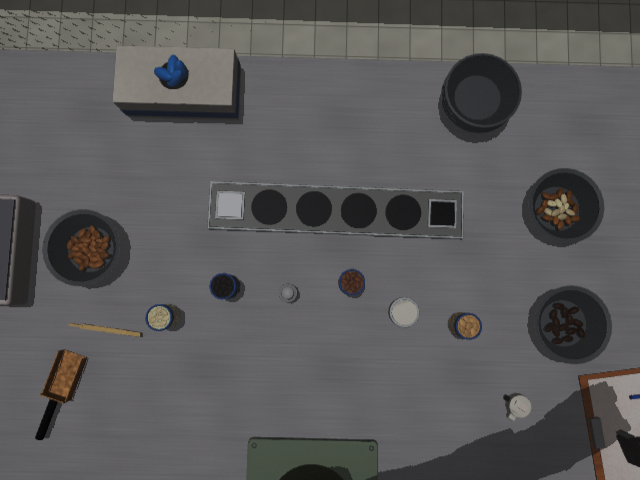

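View pics/side0.png

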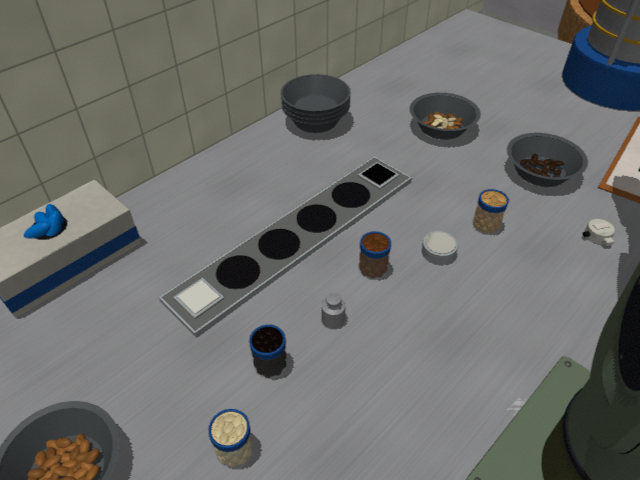

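Top view: pads at about (269,207), (314,209), (359,211) and (403,212), with the white tile at (230,205) and the black tile at (443,213). Jar caps: ivory (159,317), dark (223,286), brown (351,282), tan (468,326). The tin is at (404,312) and the weight at (289,292). The side view shows the same layout. Next I'll refine these numerically from both cameras.

```bash
cat > h.py <<'E'
import numpy as np, cv2
from cell import r
def setup(n, s=None):
    i=r.camera_info(n); f=240/np.tan(np.radians(i['vertical_fov']/2))
    if n=='wrist':
        T=i['tool_from_camera']; R=s['tool_rot']@T[:3,:3]; p=s['position']+s['tool_rot']@T[:3,3]
    else: R,p=i['rotation'],i['position']
    return f,i['cx'],i['cy'],R,np.array(p)
def toworld(c,uv,z):
    f,cx,cy,R,p=c; d=R@np.array([(uv[0]-cx)/f,-(uv[1]-cy)/f,-1]); return p+d*(z-p[2])/d[2]
def topix(c,P):
    f,cx,cy,R,p=c; q=R.T@(np.array(P)-p); return np.array([cx-f*q[0]/q[2],cy+f*q[1]/q[2]])
def blobs(mask,amin):
    n,l,st,ce=cv2.connectedComponentsWithStats(mask.astype(np.uint8))
    out=[]
    for k in range(1,n):
        if st[k,4]>amin:
            pts=np.argwhere(l==k)[:,::-1].astype(np.int32)
            h=cv2.convexHull(pts)
            m=cv2.moments(h)
            if m['m00']>0: out.append((m['m10']/m['m00'],m['m01']/m['m00'],m['m00'],h[:,0,:]))
    return out
E
python3 - <<'E'
from h import *
for n,roi in (('top',(130,490,175,350)),('side',(150,520,150,480))):
    im=cv2.imread(f'pics/{n}0.png').astype(int); c=setup(n)
    b,g,rr=im[...,0],im[...,1],im[...,2]
    u,v=np.meshgrid(np.arange(640),np.arange(480)); R=(u>roi[0])&(u<roi[1])&(v>roi[2])&(v<roi[3])
    for nm,m,z,a in (('cap',(b>60)&(b>1.6*rr)&(b>1.3*g),.069,30),('pad',(im.max(2)<35),.0135,350),('white',(im.min(2)>185),.019,100)):
        for x,y,ar,h in blobs(m&R,a):
            P=[toworld(c,p,z) for p in h]; W=cv2.minEnclosingCircle(np.float32([q[:2] for q in P]))
            print(n,nm,round(x,1),round(y,1),ar,toworld(c,(x,y),z).round(4)[:2],'circ',np.round(W[0],4),round(W[1]*1e3,1))
t=cv2.imread('pics/top0.png');cv2.imwrite('pics/tc.png',cv2.resize(t[175:350,130:490],None,fx=2.2,fy=2.2,interpolation=cv2.INTER_CUBIC))
E
```

```text
top cap 351.5 281.6 505.0 [ 0.4504 -0.0684] circ [ 0.4503 -0.0686] 25.6
top cap 222.3 285.7 507.0 [0.4362 0.1858] circ [0.4364 0.186 ] 25.7
top cap 158.4 317.1 519.5 [0.372  0.3078] circ [0.372  0.3077] 25.8
top cap 468.5 325.9 516.0 [ 0.3694 -0.2994] circ [ 0.3697 -0.2996] 25.7
top pad 313.7 208.5 891.0 [0.6046 0.0114] circ [0.6042 0.0111] 37.2
top pad 358.5 210.5 914.5 [ 0.6028 -0.0838] circ [ 0.6031 -0.0839] 37.3
top pad 403.0 212.1 914.5 [ 0.6018 -0.1784] circ [ 0.6021 -0.1783] 37.3
top pad 442.4 213.5 501.5 [ 0.6009 -0.2622] circ [ 0.6004 -0.2619] 33.0
top pad 222.3 285.8 358.0 [0.4365 0.1975] circ [0.4366 0.1976] 23.0
side cap 492.9 200.5 547.5 [ 0.367  -0.2955] circ [ 0.366  -0.2961] 32.6
side cap 375.0 244.5 655.0 [ 0.4472 -0.0657] circ [ 0.4488 -0.0651] 31.4
side cap 266.8 341.4 953.5 [0.4335 0.187 ] circ [0.4341 0.1873] 29.2
side cap 228.8 429.6 1339.0 [0.3698 0.3079] circ [0.3697 0.3067] 28.1
side pad 350.4 194.4 703.0 [ 0.6025 -0.1805] circ [ 0.6031 -0.1811] 37.5
side pad 316.1 218.0 803.0 [ 0.6036 -0.0851] circ [ 0.6043 -0.0859] 37.4
side pad 278.7 243.5 929.5 [0.605  0.0099] circ [0.6055 0.0092] 37.5
side pad 237.6 271.7 1079.5 [0.6061 0.1051] circ [0.6069 0.1042] 37.4
side pad 266.9 339.2 573.5 [0.467  0.1622] circ [0.4669 0.1622] 23.6
side pad 269.8 363.2 599.0 [0.4322 0.1876] circ [0.4365 0.1854] 26.6
```

View pics/tc.png

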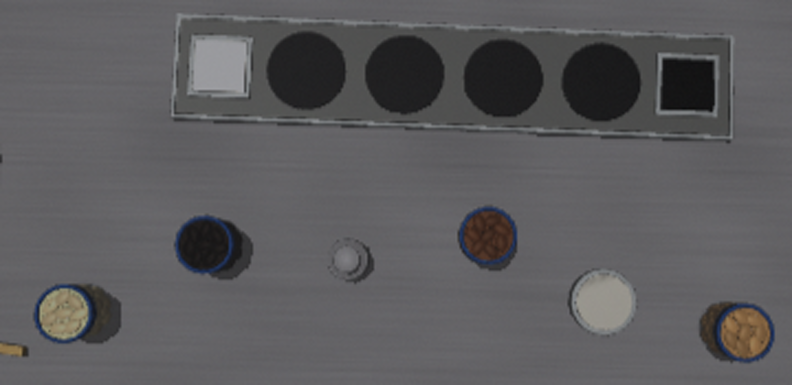

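The crop confirms the order, with the white tile at the robot's left (+y). From white to black, the pads sit at y ≈ .106, .011, -.084 and -.179, with x from .606 to .602. Both cameras agree to about 3 mm, and the jar and pad radii match the sizes given. I'll turn the tool so the fingers close along world x, which suits every pick and place.

Request:
arm_command(rows=[{"fingers": 1, "xyz": [0, 0, 0.25], "dr": [0, 0, -1]}, {"fingers": 1, "xyz": [0, 0, 0.25], "dr": [0, 0, -1]}, {"fingers": 1, "xyz": [0, 0, 0.25], "dr": [0, 0, -1]}, {"fingers": 1, "xyz": [0, 0, 0.25], "dr": [0, 0, -1]}, {"fingers": 1, "xyz": [0, 0, 0.25], "dr": [0, 0, -1]}, {"fingers": 1, "xyz": [0, 0, 0.25], "dr": [0, 0, -1]}, {"fingers": 1, "xyz": [0, 0, 0.25], "dr": [0, 0, -1]}, {"fingers": 1, "xyz": [0, 0, 0.25], "dr": [0, 0, -1]}, {"fingers": 1, "xyz": [0, 0, 0.25], "dr": [0, 0, -1]}, {"fingers": 1, "xyz": [0, 0, 0.25], "dr": [0, 0, -1]}])

```text
clock: 0.98
position: [0.2364, -0.5241, 0.2534]
tool_rot: [[0.336, 0.942, -0.0], [0.942, -0.336, 0.0], [0.0, -0.0, -1.0]]
wrist_force: [0.4, 0.2, -0.1]
gripper_width: 1.005
grip_force: 0.0
```

Request:
arm_command(rows=[{"fingers": 1, "xyz": [0, 0, 0], "dr": [0, 0, -1]}, {"fingers": 1, "xyz": [0, 0, 0], "dr": [0, 0, -1]}, {"fingers": 1, "xyz": [0, 0, 0], "dr": [0, 0, -1]}, {"fingers": 1, "xyz": [0, 0, 0], "dr": [0, 0, -1]}, {"fingers": 1, "xyz": [0, 0, 0], "dr": [0, 0, -0.338]}, {"fingers": 1, "xyz": [1, 0.6, 0], "dr": [0, 0, 0]}, {"fingers": 1, "xyz": [1, 0.6, 0], "dr": [0, 0, 0]}, {"fingers": 1, "xyz": [1, 0.6, 0], "dr": [0, 0, 0]}, {"fingers": 1, "xyz": [1, 0.6, 0], "dr": [0, 0, 0]}, {"fingers": 1, "xyz": [1, 0.6, 0], "dr": [0, 0, 0]}])

```text
clock: 1.82
position: [0.2968, -0.4231, 0.2538]
tool_rot: [[0.002, 1.0, -0.0], [1.0, -0.002, 0.0], [0.0, -0.0, -1.0]]
wrist_force: [1.9, -0.3, -0.1]
gripper_width: 1.0
grip_force: 0.0
```

Request:
arm_command(rows=[{"fingers": 1, "xyz": [0.78, 0.445, 0], "dr": [0, 0, 0]}, {"fingers": 1, "xyz": [0.78, 0.445, 0], "dr": [0, 0, 0]}, {"fingers": 1, "xyz": [0.78, 0.445, 0], "dr": [0, 0, 0]}, {"fingers": 1, "xyz": [0.78, 0.445, 0], "dr": [0, 0, 0]}, {"fingers": 1, "xyz": [0.78, 0.445, 0], "dr": [0, 0, 0]}, {"fingers": 1, "xyz": [0.78, 0.445, 0], "dr": [0, 0, 0]}, {"fingers": 1, "xyz": [0.78, 0.445, 0], "dr": [0, 0, 0]}, {"fingers": 1, "xyz": [0.78, 0.445, 0], "dr": [0, 0, 0]}, {"fingers": 1, "xyz": [0, 0, 0], "dr": [0, 0, 0]}, {"fingers": 1, "xyz": [0, 0, 0], "dr": [0, 0, 0]}])

```text
clock: 2.65
position: [0.368, -0.2989, 0.2539]
tool_rot: [[-0.0, 1.0, -0.0], [1.0, 0.0, 0.0], [0.0, -0.0, -1.0]]
wrist_force: [-0.2, -0.4, -0.2]
gripper_width: 0.999
grip_force: 0.0
```

```bash
cat > look.py <<'E'
import sys
from h import *
s=r.observe(); im=r.snapshot('wrist'); cv2.imwrite(f'pics/{sys.argv[1]}.png',im)
c=setup('wrist',s); im=im.astype(int); b,g,rr=im[...,0],im[...,1],im[...,2]
print(s['clock'],s['position'].round(4),s['tool_rot'].round(4).tolist())
for nm,m,z,a in (('cap',(b>60)&(b>1.6*rr)&(b>1.3*g),float(sys.argv[2]) if len(sys.argv)>2 else .069,300),('pad',(im.max(2)<35),.0135,2000)):
    for x,y,ar,h in blobs(m,a):
        W=cv2.minEnclosingCircle(np.float32([toworld(c,p,z)[:2] for p in h]))
        print(nm,round(x),round(y),ar,toworld(c,(x,y),z).round(4)[:2],'circ',np.round(W[0],4),round(W[1]*1e3,1))
E
python3 look.py w1
```

```text
2.65 [ 0.368  -0.2989  0.2539] [[-0.0002, 1.0, -0.0001], [1.0, 0.0002, 0.0001], [0.0001, -0.0001, -1.0]]
cap 324 238 3616.0 [ 0.3706 -0.2993] circ [ 0.3705 -0.3002] 26.0
pad 611 70 5523.5 [ 0.5924 -0.1806] circ [ 0.6023 -0.1796] 37.8
pad 602 175 3558.0 [ 0.6058 -0.2617] circ [ 0.6058 -0.2624] 35.2
pad 325 408 83007.0 [ 0.3737 -0.5087] circ [ 0.3674 -0.6113] 369.9
```

View pics/w1.png

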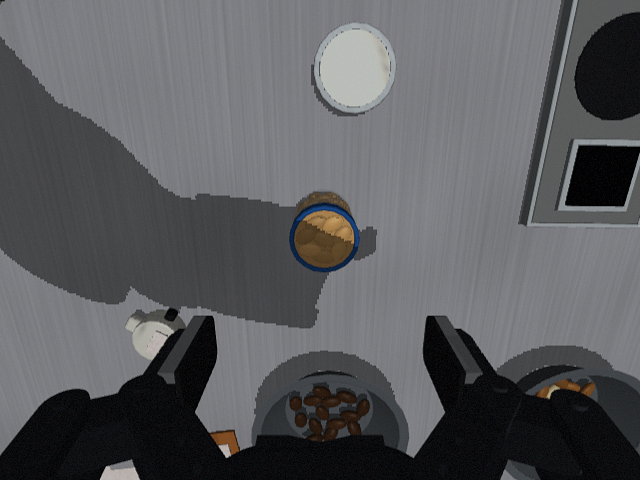

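Wrist view: the tan cap is at (324,238), midway between the fingers (x≈320), and clear on all sides. It measures (.3706,-.2995) with radius 26.0, which fits. I'll descend and grip.

Request:
arm_command(rows=[{"fingers": 1, "xyz": [0, 0.13, 1], "dr": [0, 0, 0]}, {"fingers": 1, "xyz": [-0.03, 0, 1], "dr": [0, 0, 0]}, {"fingers": 1, "xyz": [0, 0, 1], "dr": [0, 0, 0]}, {"fingers": 1, "xyz": [0, 0, 1], "dr": [0, 0, 0]}, {"fingers": 1, "xyz": [0, 0, 1], "dr": [0, 0, 0]}, {"fingers": 1, "xyz": [0, 0, 1], "dr": [0, 0, 0]}, {"fingers": 1, "xyz": [0, 0, 1], "dr": [0, 0, 0]}, {"fingers": 1, "xyz": [0, 0, 0.6], "dr": [0, 0, 0]}, {"fingers": 1, "xyz": [0, 0, 0.35], "dr": [0, 0, 0]}, {"fingers": 1, "xyz": [0, 0, 0], "dr": [0, 0, 0]}])

```text
clock: 3.53
position: [0.3697, -0.3002, 0.0938]
tool_rot: [[0.001, 1.0, -0.002], [1.0, -0.001, 0.001], [0.001, -0.002, -1.0]]
wrist_force: [-0.3, 0.1, -1.2]
gripper_width: 1.0
grip_force: 0.0
```

Request:
arm_command(rows=[{"fingers": -1, "xyz": [0, 0, 0], "dr": [0, 0, 0]}, {"fingers": -1, "xyz": [0, 0, 0], "dr": [0, 0, 0]}, {"fingers": -1, "xyz": [0, 0, 0], "dr": [0, 0, 0]}, {"fingers": -1, "xyz": [0, 0, 0], "dr": [0, 0, 0]}, {"fingers": -1, "xyz": [0, 0, 0], "dr": [0, 0, 0]}, {"fingers": -1, "xyz": [0, 0, 0], "dr": [0, 0, 0]}, {"fingers": -1, "xyz": [0, 0, 0], "dr": [0, 0, 0]}, {"fingers": -1, "xyz": [0, 0, 0], "dr": [0, 0, 0]}, {"fingers": -1, "xyz": [0, 0, 0], "dr": [0, 0, 0]}, {"fingers": -1, "xyz": [0, 0, 0], "dr": [0, 0, 0]}], newtons=30)

```text
clock: 4.37
position: [0.3704, -0.3002, 0.0958]
tool_rot: [[0.0, 1.0, 0.001], [1.0, -0.0, -0.001], [-0.001, 0.001, -1.0]]
wrist_force: [-1.7, -0.1, 8.3]
gripper_width: 0.604
grip_force: 30.0
```

Request:
arm_command(rows=[{"fingers": -1, "xyz": [0, 0, -0.5], "dr": [0, 0, 0]}, {"fingers": -1, "xyz": [0, 0, -1], "dr": [0, 0, 0]}, {"fingers": -1, "xyz": [0, 0, -1], "dr": [0, 0, 0]}, {"fingers": -1, "xyz": [0, 0, -1], "dr": [0, 0, 0]}, {"fingers": -1, "xyz": [0, 0, -1], "dr": [0, 0, 0]}, {"fingers": -1, "xyz": [0, 0, -1], "dr": [0, 0, 0]}, {"fingers": -1, "xyz": [0.4, 0.3, 0], "dr": [0, 0, 0]}, {"fingers": -1, "xyz": [0.8, 0.6, 0], "dr": [0, 0, 0]}, {"fingers": -1, "xyz": [0.9, 0.68, 0], "dr": [0, 0, 0]}, {"fingers": -1, "xyz": [0.9, 0.68, 0], "dr": [0, 0, 0]}])

```text
clock: 5.2
position: [0.4158, -0.239, 0.2054]
tool_rot: [[0.001, 1.0, 0.0], [1.0, -0.001, -0.0], [-0.0, 0.0, -1.0]]
wrist_force: [0.7, -0.1, -1.9]
gripper_width: 0.598
grip_force: 31.9
```

Request:
arm_command(rows=[{"fingers": -1, "xyz": [0.97, 0.73, 0], "dr": [0, 0, 0]}, {"fingers": -1, "xyz": [0.97, 0.73, 0], "dr": [0, 0, 0]}, {"fingers": -1, "xyz": [0.97, 0.73, 0], "dr": [0, 0, 0]}, {"fingers": -1, "xyz": [0.97, 0.73, 0], "dr": [0, 0, 0]}, {"fingers": -1, "xyz": [0.97, 0.73, 0], "dr": [0, 0, 0]}, {"fingers": -1, "xyz": [0.97, 0.73, 0], "dr": [0, 0, 0]}, {"fingers": -1, "xyz": [0.97, 0.73, 0], "dr": [0, 0, 0]}, {"fingers": -1, "xyz": [0.97, 0.73, 0], "dr": [0, 0, 0]}, {"fingers": -1, "xyz": [0.97, 0.73, 0], "dr": [0, 0, 0]}, {"fingers": -1, "xyz": [0.97, 0.73, 0], "dr": [0, 0, 0]}])

```text
clock: 6.03
position: [0.5618, -0.0444, 0.2053]
tool_rot: [[-0.0, 1.0, -0.0], [1.0, 0.0, 0.0], [0.0, -0.0, -1.0]]
wrist_force: [-0.2, -0.3, -1.4]
gripper_width: 0.604
grip_force: 31.9
```

Request:
arm_command(rows=[{"fingers": -1, "xyz": [0.97, 0.73, 0], "dr": [0, 0, 0]}, {"fingers": -1, "xyz": [0.97, 0.73, 0], "dr": [0, 0, 0]}, {"fingers": -1, "xyz": [0.6, 0.4, 0], "dr": [0, 0, 0]}, {"fingers": -1, "xyz": [0.3, 0.2, 0], "dr": [0, 0, 0]}, {"fingers": -1, "xyz": [0, 0, 0], "dr": [0, 0, 0]}, {"fingers": -1, "xyz": [0, 0, 0], "dr": [0, 0, 0]}, {"fingers": -1, "xyz": [0, 0, 0], "dr": [0, 0, 0]}, {"fingers": -1, "xyz": [0, 0, 0], "dr": [0, 0, 0]}, {"fingers": -1, "xyz": [0, 0, 0], "dr": [0, 0, 0]}, {"fingers": -1, "xyz": [0, 0, 0], "dr": [0, 0, 0]}])

```text
clock: 6.87
position: [0.6025, 0.0104, 0.205]
tool_rot: [[0.001, 1.0, -0.0], [1.0, -0.001, -0.0], [-0.0, -0.0, -1.0]]
wrist_force: [-0.4, 0.2, -1.7]
gripper_width: 0.598
grip_force: 31.9
```

```bash
python3 look.py w2 .181
```

```text
6.8667 [0.6025 0.0104 0.205 ] [[0.0006, 1.0, -0.0001], [1.0, -0.0006, -0.0], [-0.0, -0.0001, -1.0]]
cap 319 373 17074.5 [0.6019 0.0192] circ [0.6019 0.0166] 27.7
cap 99 362 3952.5 [0.5339 0.023 ] circ [0.5353 0.0212] 14.3
pad 326 228 6433.5 [0.6065 0.0158] circ [0.6061 0.0106] 38.0
pad 319 408 70485.5 [ 0.6016 -0.1531] circ [ 0.6017 -0.2397] 297.1
```

View pics/w2.png

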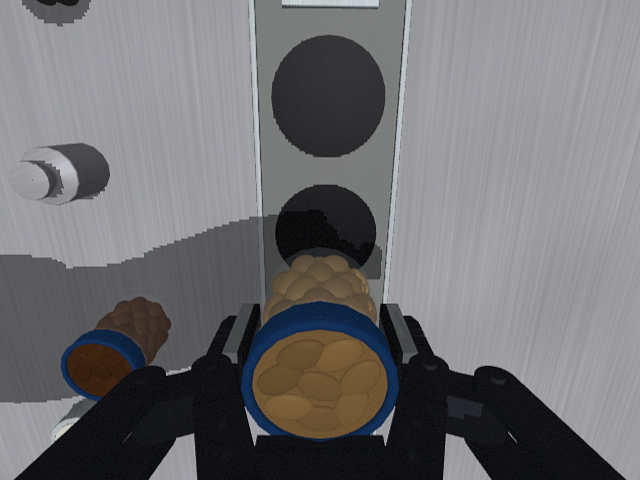

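The wrist view shows the tan jar upright in the fingers. Pad 2 is just ahead at (326,228), giving (.606,.0106) with radius 38.0, so I'll use (.6055,.0107). Lowering now.

Request:
arm_command(rows=[{"fingers": -1, "xyz": [0.02, 0.15, 0.6], "dr": [0, 0, 0]}, {"fingers": -1, "xyz": [0, 0, 1], "dr": [0, 0, 0]}, {"fingers": -1, "xyz": [0, 0, 1], "dr": [0, 0, 0]}, {"fingers": -1, "xyz": [0, 0, 1], "dr": [0, 0, 0]}, {"fingers": -1, "xyz": [0, 0, 0.5], "dr": [0, 0, 0]}, {"fingers": -1, "xyz": [0, 0, 0.25], "dr": [0, 0, 0]}, {"fingers": -1, "xyz": [0, 0, 0.15], "dr": [0, 0, 0]}, {"fingers": -1, "xyz": [0, 0, 0.1], "dr": [0, 0, 0]}, {"fingers": -1, "xyz": [0, 0, 0.05], "dr": [0, 0, 0]}, {"fingers": -1, "xyz": [0, 0, 0], "dr": [0, 0, 0]}])

```text
clock: 7.75
position: [0.6059, 0.0113, 0.1124]
tool_rot: [[-0.0, 1.0, 0.001], [1.0, 0.0, 0.0], [0.0, 0.001, -1.0]]
wrist_force: [1.2, 0.2, -0.9]
gripper_width: 0.603
grip_force: 31.9
```

Request:
arm_command(rows=[{"fingers": -1, "xyz": [0, 0, 0.04], "dr": [0, 0, 0]}, {"fingers": -1, "xyz": [0, 0, 0.04], "dr": [0, 0, 0]}, {"fingers": -1, "xyz": [0, 0, 0.04], "dr": [0, 0, 0]}, {"fingers": -1, "xyz": [0, 0, 0], "dr": [0, 0, 0]}, {"fingers": -1, "xyz": [0, 0, 0], "dr": [0, 0, 0]}, {"fingers": -1, "xyz": [0, 0, 0], "dr": [0, 0, 0]}, {"fingers": -1, "xyz": [0, 0, 0], "dr": [0, 0, 0]}, {"fingers": -1, "xyz": [0, 0, 0], "dr": [0, 0, 0]}, {"fingers": -1, "xyz": [0, 0, 0], "dr": [0, 0, 0]}, {"fingers": -1, "xyz": [0, 0, 0], "dr": [0, 0, 0]}])

```text
clock: 8.58
position: [0.6057, 0.0113, 0.1095]
tool_rot: [[-0.0, 1.0, 0.0], [1.0, 0.0, 0.0], [0.0, 0.0, -1.0]]
wrist_force: [0.5, 0.1, -0.8]
gripper_width: 0.606
grip_force: 31.9
```

Request:
arm_command(rows=[{"fingers": -1, "xyz": [0, 0, 0.025], "dr": [0, 0, 0]}, {"fingers": -1, "xyz": [0, 0, 0.025], "dr": [0, 0, 0]}, {"fingers": -1, "xyz": [0, 0, 0], "dr": [0, 0, 0]}, {"fingers": -1, "xyz": [0, 0, 0], "dr": [0, 0, 0]}, {"fingers": -1, "xyz": [0, 0, 0], "dr": [0, 0, 0]}, {"fingers": -1, "xyz": [0, 0, 0], "dr": [0, 0, 0]}, {"fingers": -1, "xyz": [0, 0, 0], "dr": [0, 0, 0]}, {"fingers": -1, "xyz": [0, 0, 0], "dr": [0, 0, 0]}, {"fingers": -1, "xyz": [0, 0, 0], "dr": [0, 0, 0]}, {"fingers": -1, "xyz": [0, 0, 0], "dr": [0, 0, 0]}])

```text
clock: 9.42
position: [0.6057, 0.0113, 0.1093]
tool_rot: [[0.0, 1.0, 0.0], [1.0, -0.0, 0.0], [0.0, 0.0, -1.0]]
wrist_force: [-4.7, 0.1, 15.0]
gripper_width: 0.602
grip_force: 33.3
```

Contact made, 15 N. Opening and retreating.

Request:
arm_command(rows=[{"fingers": -1, "xyz": [0, 0, -0.025], "dr": [0, 0, 0]}, {"fingers": 0.3, "xyz": [0, 0, 0], "dr": [0, 0, 0]}, {"fingers": 0.5, "xyz": [0, 0, 0], "dr": [0, 0, 0]}, {"fingers": 1, "xyz": [0, 0, 0], "dr": [0, 0, 0]}, {"fingers": 1, "xyz": [0, 0, 0], "dr": [0, 0, 0]}, {"fingers": 1, "xyz": [0, 0, 0], "dr": [0, 0, 0]}, {"fingers": 1, "xyz": [0, 0, 0], "dr": [0, 0, 0]}, {"fingers": 1, "xyz": [0, 0, 0], "dr": [0, 0, 0]}, {"fingers": 1, "xyz": [0, 0, -0.5], "dr": [0, 0, 0]}, {"fingers": 1, "xyz": [0, 0, -1], "dr": [0, 0, 0]}])

```text
clock: 10.25
position: [0.6049, 0.0113, 0.1382]
tool_rot: [[-0.0, 1.0, -0.003], [1.0, 0.0, -0.0], [-0.0, -0.003, -1.0]]
wrist_force: [-1.3, 0.1, 0.9]
gripper_width: 1.002
grip_force: 0.0
```

Request:
arm_command(rows=[{"fingers": 1, "xyz": [0, 0, -1], "dr": [0, 0, 0]}, {"fingers": 1, "xyz": [0, 0, -1], "dr": [0, 0, 0]}, {"fingers": 1, "xyz": [0, 0, -1], "dr": [0, 0, 0]}, {"fingers": 1, "xyz": [-0.25, -0.4, -1], "dr": [0, 0, 0]}, {"fingers": 1, "xyz": [-0.5, -0.9, -1], "dr": [0, 0, 0]}, {"fingers": 1, "xyz": [-0.5, -0.97, -0.5], "dr": [0, 0, 0]}, {"fingers": 1, "xyz": [-0.5, -0.97, 0], "dr": [0, 0, 0]}, {"fingers": 1, "xyz": [-0.5, -0.97, 0], "dr": [0, 0, 0]}, {"fingers": 1, "xyz": [-0.5, -0.97, 0], "dr": [0, 0, 0]}, {"fingers": 1, "xyz": [-0.5, -0.97, 0], "dr": [0, 0, 0]}])

```text
clock: 11.08
position: [0.4816, -0.0541, 0.2498]
tool_rot: [[-0.0, 1.0, 0.001], [1.0, 0.0, -0.0], [-0.0, 0.001, -1.0]]
wrist_force: [0.8, -0.0, 0.4]
gripper_width: 1.0
grip_force: 0.0
```

Request:
arm_command(rows=[{"fingers": 1, "xyz": [-0.5, -0.97, 0], "dr": [0, 0, 0]}, {"fingers": 1, "xyz": [-0.24, -0.64, 0], "dr": [0, 0, 0]}, {"fingers": 1, "xyz": [0, 0, 0], "dr": [0, 0, 0]}, {"fingers": 1, "xyz": [0, 0, 0], "dr": [0, 0, 0]}, {"fingers": 1, "xyz": [0, 0, 0], "dr": [0, 0, 0]}, {"fingers": 1, "xyz": [0, 0, 0], "dr": [0, 0, 0]}, {"fingers": 1, "xyz": [0, 0, 0], "dr": [0, 0, 0]}, {"fingers": 1, "xyz": [0, 0, 0], "dr": [0, 0, 0]}, {"fingers": 1, "xyz": [0, 0, 0], "dr": [0, 0, 0]}, {"fingers": 1, "xyz": [0, 0, 0], "dr": [0, 0, 0]}])

```text
clock: 11.92
position: [0.4505, -0.0684, 0.2489]
tool_rot: [[-0.0, 1.0, -0.0], [1.0, 0.0, 0.0], [0.0, -0.0, -1.0]]
wrist_force: [-0.2, -0.1, -0.8]
gripper_width: 1.0
grip_force: 0.0
```

```bash
python3 look.py w3
python3 - <<'E'
from h import *
im=r.snapshot('top');cv2.imwrite('pics/t3.png',im)
c=setup('top');im=im.astype(int);b,g,rr=im[...,0],im[...,1],im[...,2]
for x,y,ar,h in blobs((b>60)&(b>1.6*rr)&(b>1.3*g),30):
    if 130<x<490 and 175<y<350: print(round(x),round(y),ar,toworld(c,(x,y),.0825 if y<240 else .069).round(4))
E
```

```text
11.9167 [ 0.4505 -0.0684  0.2489] [[-0.0001, 1.0, -0.0002], [1.0, 0.0001, 0.0001], [0.0001, -0.0002, -1.0]]
cap 570 123 5896.5 [0.6124 0.012 ] circ [0.6122 0.0117] 28.6
cap 322 238 3879.5 [ 0.4515 -0.0674] circ [ 0.4517 -0.0681] 27.0
pad 535 18 3131.0 [0.607 0.084] circ [0.6073 0.095 ] 36.4
pad 510 121 6278.5 [0.6007 0.0124] circ [0.6054 0.0107] 37.9
pad 496 235 5473.0 [ 0.6045 -0.0828] circ [ 0.6045 -0.0839] 38.3
pad 336 403 89438.0 [ 0.4672 -0.2663] circ [ 0.4498 -0.3745] 364.0
313 203 499.5 [0.6037 0.0121 0.0825]
222 286 510.5 [0.4362 0.1857 0.069 ]
159 317 527.5 [0.372  0.3075 0.069 ]
```

Tan is within about 1 mm of the centre of its pad. Brown is at (.4512,-.068). Descending and gripping; this time I'll carry it in one chained set of calls.

Request:
arm_command(rows=[{"fingers": 1, "xyz": [0.01, 0.035, 1], "dr": [0, 0, 0]}, {"fingers": 1, "xyz": [0, 0, 1], "dr": [0, 0, 0]}, {"fingers": 1, "xyz": [0, 0, 1], "dr": [0, 0, 0]}, {"fingers": 1, "xyz": [0, 0, 1], "dr": [0, 0, 0]}, {"fingers": 1, "xyz": [0, 0, 1], "dr": [0, 0, 0]}, {"fingers": 1, "xyz": [0, 0, 1], "dr": [0, 0, 0]}, {"fingers": 1, "xyz": [0, 0, 1], "dr": [0, 0, 0]}, {"fingers": 1, "xyz": [0, 0, 0.4], "dr": [0, 0, 0]}, {"fingers": 1, "xyz": [0, 0, 0.28], "dr": [0, 0, 0]}, {"fingers": 1, "xyz": [0, 0, 0], "dr": [0, 0, 0]}])

```text
clock: 12.85
position: [0.4511, -0.0682, 0.095]
tool_rot: [[-0.0, 1.0, -0.001], [1.0, 0.0, 0.0], [0.0, -0.001, -1.0]]
wrist_force: [0.7, -0.2, -0.2]
gripper_width: 1.001
grip_force: 0.0
```

Request:
arm_command(rows=[{"fingers": -1, "xyz": [0, 0, 0], "dr": [0, 0, 0]}, {"fingers": -1, "xyz": [0, 0, 0], "dr": [0, 0, 0]}, {"fingers": -1, "xyz": [0, 0, 0], "dr": [0, 0, 0]}, {"fingers": -1, "xyz": [0, 0, 0], "dr": [0, 0, 0]}, {"fingers": -1, "xyz": [0, 0, 0], "dr": [0, 0, 0]}, {"fingers": -1, "xyz": [0, 0, 0], "dr": [0, 0, 0]}, {"fingers": -1, "xyz": [0, 0, 0], "dr": [0, 0, 0]}, {"fingers": -1, "xyz": [0, 0, 0], "dr": [0, 0, 0]}, {"fingers": -1, "xyz": [0, 0, 0], "dr": [0, 0, 0]}, {"fingers": -1, "xyz": [0, 0, 0], "dr": [0, 0, 0]}])

```text
clock: 13.68
position: [0.4514, -0.0684, 0.0963]
tool_rot: [[0.0, 1.0, 0.001], [1.0, -0.0, -0.0], [-0.0, 0.001, -1.0]]
wrist_force: [-0.8, 0.7, 11.2]
gripper_width: 0.603
grip_force: 29.5
```

Request:
arm_command(rows=[{"fingers": -1, "xyz": [0, 0, -0.5], "dr": [0, 0, 0]}, {"fingers": -1, "xyz": [0, 0, -1], "dr": [0, 0, 0]}, {"fingers": -1, "xyz": [0, 0, -1], "dr": [0, 0, 0]}, {"fingers": -1, "xyz": [0, 0, -1], "dr": [0, 0, 0]}, {"fingers": -1, "xyz": [0, 0, -1], "dr": [0, 0, 0]}, {"fingers": -1, "xyz": [-0.1, 0.5, 0], "dr": [0, 0, 0]}, {"fingers": -1, "xyz": [-0.1, 0.9, 0], "dr": [0, 0, 0]}, {"fingers": -1, "xyz": [-0.1, 0.9, 0], "dr": [0, 0, 0]}, {"fingers": -1, "xyz": [-0.1, 0.9, 0], "dr": [0, 0, 0]}, {"fingers": -1, "xyz": [-0.1, 0.9, 0], "dr": [0, 0, 0]}])

```text
clock: 14.52
position: [0.5339, -0.0785, 0.1861]
tool_rot: [[0.0, 1.0, 0.001], [1.0, -0.0, 0.0], [0.0, 0.001, -1.0]]
wrist_force: [-0.7, -0.3, -1.8]
gripper_width: 0.601
grip_force: 31.8
```

Request:
arm_command(rows=[{"fingers": -1, "xyz": [-0.1, 0.9, 0], "dr": [0, 0, 0]}, {"fingers": -1, "xyz": [-0.1, 0.9, 0], "dr": [0, 0, 0]}, {"fingers": -1, "xyz": [-0.1, 0.9, 0], "dr": [0, 0, 0]}, {"fingers": -1, "xyz": [0, 0.6, 0], "dr": [0, 0, 0]}, {"fingers": -1, "xyz": [0, 0.24, 0], "dr": [0, 0, 0]}, {"fingers": -1, "xyz": [0, 0, 0], "dr": [0, 0, 0]}, {"fingers": -1, "xyz": [0, 0, 0], "dr": [0, 0, 0]}, {"fingers": -1, "xyz": [0, 0, 0], "dr": [0, 0, 0]}, {"fingers": -1, "xyz": [0, 0, 0], "dr": [0, 0, 0]}, {"fingers": -1, "xyz": [0, 0, 0], "dr": [0, 0, 0]}])

```text
clock: 15.35
position: [0.6036, -0.0843, 0.1856]
tool_rot: [[0.0, 1.0, -0.0], [1.0, -0.0, 0.0], [0.0, -0.0, -1.0]]
wrist_force: [1.1, -0.1, -0.7]
gripper_width: 0.598
grip_force: 31.8
```

Request:
arm_command(rows=[{"fingers": -1, "xyz": [0, 0.03, 0.6], "dr": [0, 0, 0]}, {"fingers": -1, "xyz": [0, 0, 1], "dr": [0, 0, 0]}, {"fingers": -1, "xyz": [0, 0, 1], "dr": [0, 0, 0]}, {"fingers": -1, "xyz": [0, 0, 0.6], "dr": [0, 0, 0]}, {"fingers": -1, "xyz": [0, 0, 0.35], "dr": [0, 0, 0]}, {"fingers": -1, "xyz": [0, 0, 0.12], "dr": [0, 0, 0]}, {"fingers": -1, "xyz": [0, 0, 0.06], "dr": [0, 0, 0]}, {"fingers": -1, "xyz": [0, 0, 0], "dr": [0, 0, 0]}, {"fingers": -1, "xyz": [0, 0, 0], "dr": [0, 0, 0]}, {"fingers": -1, "xyz": [0, 0, 0], "dr": [0, 0, 0]}])

```text
clock: 16.18
position: [0.6048, -0.0843, 0.1115]
tool_rot: [[0.0, 1.0, 0.001], [1.0, -0.0, -0.0], [-0.0, 0.001, -1.0]]
wrist_force: [0.0, -0.1, -0.4]
gripper_width: 0.603
grip_force: 31.8
```

Request:
arm_command(rows=[{"fingers": -1, "xyz": [0, 0, 0.03], "dr": [0, 0, 0]}, {"fingers": -1, "xyz": [0, 0, 0], "dr": [0, 0, 0]}, {"fingers": -1, "xyz": [0, 0, 0.025], "dr": [0, 0, 0]}, {"fingers": -1, "xyz": [0, 0, 0], "dr": [0, 0, 0]}, {"fingers": -1, "xyz": [0, 0, 0], "dr": [0, 0, 0]}, {"fingers": -1, "xyz": [0, 0, 0], "dr": [0, 0, 0]}, {"fingers": -1, "xyz": [0, 0, 0], "dr": [0, 0, 0]}, {"fingers": -1, "xyz": [0, 0, 0], "dr": [0, 0, 0]}, {"fingers": -1, "xyz": [0, 0, 0], "dr": [0, 0, 0]}, {"fingers": -1, "xyz": [0, 0, 0], "dr": [0, 0, 0]}])

```text
clock: 17.02
position: [0.6046, -0.0843, 0.1099]
tool_rot: [[0.0, 1.0, 0.0], [1.0, -0.0, 0.0], [0.0, 0.0, -1.0]]
wrist_force: [-1.4, -0.2, 5.9]
gripper_width: 0.604
grip_force: 32.3
```

Request:
arm_command(rows=[{"fingers": 0.3, "xyz": [0, 0, 0], "dr": [0, 0, 0]}, {"fingers": 0.5, "xyz": [0, 0, 0], "dr": [0, 0, 0]}, {"fingers": 1, "xyz": [0, 0, 0], "dr": [0, 0, 0]}, {"fingers": 1, "xyz": [0, 0, 0], "dr": [0, 0, 0]}, {"fingers": 1, "xyz": [0, 0, 0], "dr": [0, 0, 0]}, {"fingers": 1, "xyz": [0, 0, 0], "dr": [0, 0, 0]}, {"fingers": 1, "xyz": [0, 0, 0], "dr": [0, 0, 0]}, {"fingers": 1, "xyz": [0, 0, -0.5], "dr": [0, 0, 0]}, {"fingers": 1, "xyz": [0, 0, -1], "dr": [0, 0, 0]}, {"fingers": 1, "xyz": [0, 0, -1], "dr": [0, 0, 0]}])

```text
clock: 17.85
position: [0.6043, -0.0842, 0.1606]
tool_rot: [[-0.0, 1.0, -0.001], [1.0, 0.0, 0.0], [0.0, -0.001, -1.0]]
wrist_force: [-0.5, -0.6, 0.6]
gripper_width: 1.0
grip_force: 0.0
```

Request:
arm_command(rows=[{"fingers": 1, "xyz": [0, 0, -1], "dr": [0, 0, 0]}, {"fingers": 1, "xyz": [0, 0, -1], "dr": [0, 0, 0]}, {"fingers": 1, "xyz": [0, 0, -1], "dr": [0, 0, 0]}, {"fingers": 1, "xyz": [0, 0, -1], "dr": [0, 0, 0]}, {"fingers": 1, "xyz": [0.5, -0.3, -0.5], "dr": [0, 0, 0]}, {"fingers": 1, "xyz": [0.9, -0.55, 0], "dr": [0, 0, 0]}, {"fingers": 1, "xyz": [0.9, -0.55, 0], "dr": [0, 0, 0]}, {"fingers": 1, "xyz": [0.9, -0.55, 0], "dr": [0, 0, 0]}, {"fingers": 1, "xyz": [0.9, -0.55, 0], "dr": [0, 0, 0]}, {"fingers": 1, "xyz": [0.9, -0.55, 0], "dr": [0, 0, 0]}])

```text
clock: 18.68
position: [0.5423, 0.0171, 0.25]
tool_rot: [[-0.0, 1.0, -0.0], [1.0, 0.0, 0.0], [0.0, -0.0, -1.0]]
wrist_force: [0.7, -0.3, -0.1]
gripper_width: 0.998
grip_force: 0.0
```

Request:
arm_command(rows=[{"fingers": 1, "xyz": [0.9, -0.55, 0], "dr": [0, 0, 0]}, {"fingers": 1, "xyz": [0.9, -0.55, 0], "dr": [0, 0, 0]}, {"fingers": 1, "xyz": [0.9, -0.55, 0], "dr": [0, 0, 0]}, {"fingers": 1, "xyz": [0.9, -0.55, 0], "dr": [0, 0, 0]}, {"fingers": 1, "xyz": [0.9, -0.55, 0], "dr": [0, 0, 0]}, {"fingers": 1, "xyz": [0.9, -0.55, 0], "dr": [0, 0, 0]}, {"fingers": 1, "xyz": [0.9, -0.55, 0], "dr": [0, 0, 0]}, {"fingers": 1, "xyz": [0.9, -0.55, 0], "dr": [0, 0, 0]}, {"fingers": 1, "xyz": [0.9, -0.55, 0], "dr": [0, 0, 0]}, {"fingers": 1, "xyz": [0.42, -0.37, 0], "dr": [0, 0, 0]}])

```text
clock: 19.52
position: [0.4354, 0.1884, 0.25]
tool_rot: [[-0.003, 1.0, -0.0], [1.0, 0.003, 0.001], [0.001, -0.0, -1.0]]
wrist_force: [0.1, -0.2, 0.6]
gripper_width: 1.001
grip_force: 0.0
```

Request:
arm_command(rows=[{"fingers": 1, "xyz": [0, 0, 0], "dr": [0, 0, 0]}, {"fingers": 1, "xyz": [0, 0, 0], "dr": [0, 0, 0]}, {"fingers": 1, "xyz": [0, 0, 0], "dr": [0, 0, 0]}, {"fingers": 1, "xyz": [0, 0, 0], "dr": [0, 0, 0]}, {"fingers": 1, "xyz": [0, 0, 0], "dr": [0, 0, 0]}, {"fingers": 1, "xyz": [0, 0, 0], "dr": [0, 0, 0]}, {"fingers": 1, "xyz": [0, 0, 0], "dr": [0, 0, 0]}, {"fingers": 1, "xyz": [0, 0, 0], "dr": [0, 0, 0]}, {"fingers": 1, "xyz": [0, 0, 0], "dr": [0, 0, 0]}, {"fingers": 1, "xyz": [0, 0, 0], "dr": [0, 0, 0]}])

```text
clock: 20.35
position: [0.4372, 0.186, 0.2497]
tool_rot: [[0.0, 1.0, -0.0], [1.0, -0.0, 0.0], [0.0, -0.0, -1.0]]
wrist_force: [0.3, 0.7, -0.4]
gripper_width: 0.995
grip_force: 0.0
```

```bash
python3 look.py w4
cat > top.py <<'E'
import sys
from h import *
im=r.snapshot('top');cv2.imwrite(f'pics/{sys.argv[1]}.png',im)
c=setup('top');im=im.astype(int);b,g,rr=im[...,0],im[...,1],im[...,2]
for x,y,ar,h in blobs((b>60)&(b>1.6*rr)&(b>1.3*g),30):
    if 130<x<490 and 175<y<350: print(round(x),round(y),ar,toworld(c,(x,y),.0825 if y<240 else .069).round(4))
E
python3 top.py t4
```

```text
20.35 [0.4372 0.186  0.2497] [[0.0, 1.0, -0.0001], [1.0, -0.0, 0.0001], [0.0001, -0.0001, -1.0]]
cap 217 52 6064.0 [0.3732 0.3078] circ [0.3733 0.3067] 26.1
cap 321 238 3787.0 [0.4373 0.1868] circ [0.4375 0.1862] 26.6
pad 320 239 2724.5 [0.4373 0.1675] circ [0.4373 0.1669] 27.3
pad 502 300 4515.0 [0.6073 0.1071] circ [0.6074 0.106 ] 38.2
pad 319 409 80918.5 [ 0.4362 -0.0212] circ [ 0.4365 -0.121 ] 364.9
313 203 509.0 [0.6033 0.012  0.0825]
361 205 501.0 [ 0.6024 -0.0842  0.0825]
```

Brown is centred on its pad, and the gripper is right over the dark jar.

Request:
arm_command(rows=[{"fingers": 1, "xyz": [0.01, 0, 1], "dr": [0, 0, 0]}, {"fingers": 1, "xyz": [0, 0, 1], "dr": [0, 0, 0]}, {"fingers": 1, "xyz": [0, 0, 1], "dr": [0, 0, 0]}, {"fingers": 1, "xyz": [0, 0, 1], "dr": [0, 0, 0]}, {"fingers": 1, "xyz": [0, 0, 1], "dr": [0, 0, 0]}, {"fingers": 1, "xyz": [0, 0, 1], "dr": [0, 0, 0]}, {"fingers": 1, "xyz": [0, 0, 1], "dr": [0, 0, 0]}, {"fingers": 1, "xyz": [0, 0, 0.42], "dr": [0, 0, 0]}, {"fingers": 1, "xyz": [0, 0, 0.3], "dr": [0, 0, 0]}, {"fingers": 1, "xyz": [0, 0, 0], "dr": [0, 0, 0]}])

```text
clock: 21.28
position: [0.437, 0.1863, 0.0949]
tool_rot: [[-0.0, 1.0, -0.001], [1.0, 0.0, -0.0], [-0.0, -0.001, -1.0]]
wrist_force: [0.0, -0.9, -0.0]
gripper_width: 1.0
grip_force: 0.0
```

Request:
arm_command(rows=[{"fingers": -1, "xyz": [0, 0, 0], "dr": [0, 0, 0]}, {"fingers": -1, "xyz": [0, 0, 0], "dr": [0, 0, 0]}, {"fingers": -1, "xyz": [0, 0, 0], "dr": [0, 0, 0]}, {"fingers": -1, "xyz": [0, 0, 0], "dr": [0, 0, 0]}, {"fingers": -1, "xyz": [0, 0, 0], "dr": [0, 0, 0]}, {"fingers": -1, "xyz": [0, 0, 0], "dr": [0, 0, 0]}, {"fingers": -1, "xyz": [0, 0, 0], "dr": [0, 0, 0]}, {"fingers": -1, "xyz": [0, 0, 0], "dr": [0, 0, 0]}, {"fingers": -1, "xyz": [0, 0, 0], "dr": [0, 0, 0]}, {"fingers": -1, "xyz": [0, 0, 0], "dr": [0, 0, 0]}])

```text
clock: 22.12
position: [0.4374, 0.1864, 0.0962]
tool_rot: [[0.0, 1.0, 0.001], [1.0, -0.0, 0.001], [0.001, 0.001, -1.0]]
wrist_force: [-0.7, 0.3, 10.3]
gripper_width: 0.605
grip_force: 29.6
```

Request:
arm_command(rows=[{"fingers": -1, "xyz": [0, 0, -0.5], "dr": [0, 0, 0]}, {"fingers": -1, "xyz": [0, 0, -1], "dr": [0, 0, 0]}, {"fingers": -1, "xyz": [0, 0, -1], "dr": [0, 0, 0]}, {"fingers": -1, "xyz": [0, 0, -1], "dr": [0, 0, 0]}, {"fingers": -1, "xyz": [0, 0, -1], "dr": [0, 0, 0]}, {"fingers": -1, "xyz": [0, 0, -1], "dr": [0, 0, 0]}, {"fingers": -1, "xyz": [-0.5, 0.23, -0.5], "dr": [0, 0, 0]}, {"fingers": -1, "xyz": [-0.95, 0.43, 0], "dr": [0, 0, 0]}, {"fingers": -1, "xyz": [-0.95, 0.43, 0], "dr": [0, 0, 0]}, {"fingers": -1, "xyz": [-0.95, 0.43, 0], "dr": [0, 0, 0]}])

```text
clock: 22.95
position: [0.4678, 0.1184, 0.2165]
tool_rot: [[-0.0, 1.0, 0.001], [1.0, 0.0, 0.0], [0.0, 0.001, -1.0]]
wrist_force: [-0.1, -0.6, -2.2]
gripper_width: 0.597
grip_force: 31.7
```

Request:
arm_command(rows=[{"fingers": -1, "xyz": [-0.95, 0.43, 0], "dr": [0, 0, 0]}, {"fingers": -1, "xyz": [-0.95, 0.43, 0], "dr": [0, 0, 0]}, {"fingers": -1, "xyz": [-0.95, 0.43, 0], "dr": [0, 0, 0]}, {"fingers": -1, "xyz": [-0.95, 0.43, 0], "dr": [0, 0, 0]}, {"fingers": -1, "xyz": [-0.95, 0.43, 0], "dr": [0, 0, 0]}, {"fingers": -1, "xyz": [-0.95, 0.43, 0], "dr": [0, 0, 0]}, {"fingers": -1, "xyz": [-0.95, 0.43, 0], "dr": [0, 0, 0]}, {"fingers": -1, "xyz": [-0.95, 0.43, 0], "dr": [0, 0, 0]}, {"fingers": -1, "xyz": [-0.95, 0.43, 0], "dr": [0, 0, 0]}, {"fingers": -1, "xyz": [-0.95, 0.43, 0], "dr": [0, 0, 0]}])

```text
clock: 23.78
position: [0.5537, -0.0719, 0.2164]
tool_rot: [[0.0, 1.0, 0.0], [1.0, -0.0, -0.0], [-0.0, 0.0, -1.0]]
wrist_force: [0.3, 0.4, -0.7]
gripper_width: 0.602
grip_force: 31.7
```

Request:
arm_command(rows=[{"fingers": -1, "xyz": [-0.95, 0.43, 0], "dr": [0, 0, 0]}, {"fingers": -1, "xyz": [-0.95, 0.43, 0], "dr": [0, 0, 0]}, {"fingers": -1, "xyz": [-0.95, 0.43, 0], "dr": [0, 0, 0]}, {"fingers": -1, "xyz": [-0.95, 0.43, 0], "dr": [0, 0, 0]}, {"fingers": -1, "xyz": [-0.95, 0.43, 0], "dr": [0, 0, 0]}, {"fingers": -1, "xyz": [-0.7, 0.285, 0], "dr": [0, 0, 0]}, {"fingers": -1, "xyz": [0, 0, 0], "dr": [0, 0, 0]}, {"fingers": -1, "xyz": [0, 0, 0], "dr": [0, 0, 0]}, {"fingers": -1, "xyz": [0, 0, 0], "dr": [0, 0, 0]}, {"fingers": -1, "xyz": [0, 0, 0], "dr": [0, 0, 0]}])

```text
clock: 24.62
position: [0.6021, -0.1788, 0.2158]
tool_rot: [[-0.001, 1.0, 0.0], [1.0, 0.001, 0.0], [0.0, 0.0, -1.0]]
wrist_force: [-1.0, 0.3, -1.3]
gripper_width: 0.6
grip_force: 31.7
```

Request:
arm_command(rows=[{"fingers": -1, "xyz": [-0.03, 0, 0.6], "dr": [0, 0, 0]}, {"fingers": -1, "xyz": [0, 0, 1], "dr": [0, 0, 0]}, {"fingers": -1, "xyz": [0, 0, 1], "dr": [0, 0, 0]}, {"fingers": -1, "xyz": [0, 0, 1], "dr": [0, 0, 0]}, {"fingers": -1, "xyz": [0, 0, 0.7], "dr": [0, 0, 0]}, {"fingers": -1, "xyz": [0, 0, 0.5], "dr": [0, 0, 0]}, {"fingers": -1, "xyz": [0, 0, 0.25], "dr": [0, 0, 0]}, {"fingers": -1, "xyz": [0, 0, 0.12], "dr": [0, 0, 0]}, {"fingers": -1, "xyz": [0, 0, 0.05], "dr": [0, 0, 0]}, {"fingers": -1, "xyz": [0, 0, 0], "dr": [0, 0, 0]}])

```text
clock: 25.45
position: [0.6025, -0.1803, 0.1115]
tool_rot: [[-0.0, 1.0, 0.001], [1.0, 0.0, -0.0], [-0.0, 0.001, -1.0]]
wrist_force: [0.2, 0.4, -1.5]
gripper_width: 0.599
grip_force: 31.7
```

Request:
arm_command(rows=[{"fingers": -1, "xyz": [0, 0, 0.03], "dr": [0, 0, 0]}, {"fingers": -1, "xyz": [0, 0, 0], "dr": [0, 0, 0]}, {"fingers": -1, "xyz": [0, 0, 0.025], "dr": [0, 0, 0]}, {"fingers": -1, "xyz": [0, 0, 0], "dr": [0, 0, 0]}, {"fingers": -1, "xyz": [0, 0, 0], "dr": [0, 0, 0]}, {"fingers": -1, "xyz": [0, 0, 0], "dr": [0, 0, 0]}, {"fingers": -1, "xyz": [0, 0, 0], "dr": [0, 0, 0]}, {"fingers": -1, "xyz": [0, 0, 0], "dr": [0, 0, 0]}, {"fingers": -1, "xyz": [0, 0, 0], "dr": [0, 0, 0]}, {"fingers": -1, "xyz": [0, 0, 0], "dr": [0, 0, 0]}])

```text
clock: 26.28
position: [0.6023, -0.1803, 0.1099]
tool_rot: [[-0.0, 1.0, 0.0], [1.0, 0.0, 0.0], [0.0, 0.0, -1.0]]
wrist_force: [0.2, -0.4, 1.9]
gripper_width: 0.604
grip_force: 31.8
```

Request:
arm_command(rows=[{"fingers": -1, "xyz": [0, 0, 0.015], "dr": [0, 0, 0]}, {"fingers": -1, "xyz": [0, 0, 0], "dr": [0, 0, 0]}, {"fingers": 0.3, "xyz": [0, 0, 0], "dr": [0, 0, 0]}, {"fingers": 0.5, "xyz": [0, 0, 0], "dr": [0, 0, 0]}, {"fingers": 1, "xyz": [0, 0, 0], "dr": [0, 0, 0]}, {"fingers": 1, "xyz": [0, 0, 0], "dr": [0, 0, 0]}, {"fingers": 1, "xyz": [0, 0, 0], "dr": [0, 0, 0]}, {"fingers": 1, "xyz": [0, 0, 0], "dr": [0, 0, 0]}, {"fingers": 1, "xyz": [0, 0, 0], "dr": [0, 0, 0]}, {"fingers": 1, "xyz": [0, 0, -0.5], "dr": [0, 0, 0]}])

```text
clock: 27.12
position: [0.6016, -0.1801, 0.1183]
tool_rot: [[-0.0, 1.0, -0.002], [1.0, 0.0, 0.001], [0.001, -0.002, -1.0]]
wrist_force: [0.0, -0.6, -0.7]
gripper_width: 0.999
grip_force: 0.0
```

Request:
arm_command(rows=[{"fingers": 1, "xyz": [0, 0, -1], "dr": [0, 0, 0]}, {"fingers": 1, "xyz": [0, 0, -1], "dr": [0, 0, 0]}, {"fingers": 1, "xyz": [0, 0, -1], "dr": [0, 0, 0]}, {"fingers": 1, "xyz": [0, 0, -1], "dr": [0, 0, 0]}, {"fingers": 1, "xyz": [0, 0, -1], "dr": [0, 0, 0]}, {"fingers": 1, "xyz": [0, 0, -1], "dr": [0, 0, 0]}, {"fingers": 1, "xyz": [0.6, -0.4, -0.5], "dr": [0, 0, 0]}, {"fingers": 1, "xyz": [0.95, -0.44, 0], "dr": [0, 0, 0]}, {"fingers": 1, "xyz": [0.95, -0.44, 0], "dr": [0, 0, 0]}, {"fingers": 1, "xyz": [0.95, -0.44, 0], "dr": [0, 0, 0]}])

```text
clock: 27.95
position: [0.5673, -0.1106, 0.2505]
tool_rot: [[0.0, 1.0, 0.001], [1.0, -0.0, -0.0], [-0.0, 0.001, -1.0]]
wrist_force: [0.7, -0.1, -0.3]
gripper_width: 1.002
grip_force: 0.0
```

Request:
arm_command(rows=[{"fingers": 1, "xyz": [0.95, -0.44, 0], "dr": [0, 0, 0]}, {"fingers": 1, "xyz": [0.95, -0.44, 0], "dr": [0, 0, 0]}, {"fingers": 1, "xyz": [0.95, -0.44, 0], "dr": [0, 0, 0]}, {"fingers": 1, "xyz": [0.95, -0.44, 0], "dr": [0, 0, 0]}, {"fingers": 1, "xyz": [0.95, -0.44, 0], "dr": [0, 0, 0]}, {"fingers": 1, "xyz": [0.95, -0.44, 0], "dr": [0, 0, 0]}, {"fingers": 1, "xyz": [0.95, -0.44, 0], "dr": [0, 0, 0]}, {"fingers": 1, "xyz": [0.95, -0.44, 0], "dr": [0, 0, 0]}, {"fingers": 1, "xyz": [0.95, -0.44, 0], "dr": [0, 0, 0]}, {"fingers": 1, "xyz": [0.95, -0.44, 0], "dr": [0, 0, 0]}])

```text
clock: 28.78
position: [0.4794, 0.0796, 0.2503]
tool_rot: [[0.0, 1.0, 0.001], [1.0, -0.0, 0.0], [0.0, 0.001, -1.0]]
wrist_force: [1.3, -0.3, -0.6]
gripper_width: 0.999
grip_force: 0.0
```

Request:
arm_command(rows=[{"fingers": 1, "xyz": [0.95, -0.44, 0], "dr": [0, 0, 0]}, {"fingers": 1, "xyz": [0.95, -0.44, 0], "dr": [0, 0, 0]}, {"fingers": 1, "xyz": [0.95, -0.44, 0], "dr": [0, 0, 0]}, {"fingers": 1, "xyz": [0.95, -0.44, 0], "dr": [0, 0, 0]}, {"fingers": 1, "xyz": [0.95, -0.44, 0], "dr": [0, 0, 0]}, {"fingers": 1, "xyz": [0.95, -0.44, 0], "dr": [0, 0, 0]}, {"fingers": 1, "xyz": [0.95, -0.44, 0], "dr": [0, 0, 0]}, {"fingers": 1, "xyz": [0.95, -0.44, 0], "dr": [0, 0, 0]}, {"fingers": 1, "xyz": [0.95, -0.44, 0], "dr": [0, 0, 0]}, {"fingers": 1, "xyz": [0.95, -0.44, 0], "dr": [0, 0, 0]}])

```text
clock: 29.62
position: [0.3913, 0.2697, 0.2503]
tool_rot: [[-0.0, 1.0, 0.001], [1.0, 0.0, 0.001], [0.001, 0.001, -1.0]]
wrist_force: [0.2, 0.7, -0.1]
gripper_width: 1.0
grip_force: 0.0
```

Request:
arm_command(rows=[{"fingers": 1, "xyz": [0.95, -0.44, 0], "dr": [0, 0, 0]}, {"fingers": 1, "xyz": [0.95, -0.44, 0], "dr": [0, 0, 0]}, {"fingers": 1, "xyz": [0, 0, 0], "dr": [0, 0, 0]}, {"fingers": 1, "xyz": [0, 0, 0], "dr": [0, 0, 0]}, {"fingers": 1, "xyz": [0, 0, 0], "dr": [0, 0, 0]}, {"fingers": 1, "xyz": [0, 0, 0], "dr": [0, 0, 0]}, {"fingers": 1, "xyz": [0, 0, 0], "dr": [0, 0, 0]}, {"fingers": 1, "xyz": [0, 0, 0], "dr": [0, 0, 0]}, {"fingers": 1, "xyz": [0, 0, 0], "dr": [0, 0, 0]}, {"fingers": 1, "xyz": [0, 0, 0], "dr": [0, 0, 0]}])

```text
clock: 30.45
position: [0.3743, 0.3065, 0.2495]
tool_rot: [[0.0, 1.0, -0.0], [1.0, -0.0, 0.0], [0.0, -0.0, -1.0]]
wrist_force: [-0.3, -0.2, 0.0]
gripper_width: 0.999
grip_force: 0.0
```

```bash
python3 look.py w5; python3 top.py t5
```

```text
30.45 [0.3743 0.3065 0.2495] [[0.0003, 1.0, -0.0001], [1.0, -0.0003, 0.0], [0.0, -0.0001, -1.0]]
cap 318 237 3733.0 [0.3729 0.3087] circ [0.3731 0.3078] 26.1
pad 318 409 82048.5 [0.3724 0.0996] circ [ 0.3735 -0.0004] 364.8
313 203 498.0 [0.6037 0.0121 0.0825]
361 205 500.5 [ 0.6026 -0.0843  0.0825]
410 207 496.5 [ 0.6005 -0.1802  0.0825]
152 314 167.5 [0.3774 0.3212 0.069 ]
```

Request:
arm_command(rows=[{"fingers": 1, "xyz": [0.06, -0.055, 1], "dr": [0, 0, 0]}, {"fingers": 1, "xyz": [0, 0, 1], "dr": [0, 0, 0]}, {"fingers": 1, "xyz": [0, 0, 1], "dr": [0, 0, 0]}, {"fingers": 1, "xyz": [0, 0, 1], "dr": [0, 0, 0]}, {"fingers": 1, "xyz": [0, 0, 1], "dr": [0, 0, 0]}, {"fingers": 1, "xyz": [0, 0, 1], "dr": [0, 0, 0]}, {"fingers": 1, "xyz": [0, 0, 1], "dr": [0, 0, 0]}, {"fingers": 1, "xyz": [0, 0, 0.42], "dr": [0, 0, 0]}, {"fingers": 1, "xyz": [0, 0, 0.29], "dr": [0, 0, 0]}, {"fingers": 1, "xyz": [0, 0, 0], "dr": [0, 0, 0]}])

```text
clock: 31.38
position: [0.373, 0.3078, 0.0949]
tool_rot: [[-0.0, 1.0, -0.001], [1.0, 0.0, -0.001], [-0.001, -0.001, -1.0]]
wrist_force: [-1.5, 0.4, -0.1]
gripper_width: 1.0
grip_force: 0.0
```

Request:
arm_command(rows=[{"fingers": -1, "xyz": [0, 0, 0], "dr": [0, 0, 0]}, {"fingers": -1, "xyz": [0, 0, 0], "dr": [0, 0, 0]}, {"fingers": -1, "xyz": [0, 0, 0], "dr": [0, 0, 0]}, {"fingers": -1, "xyz": [0, 0, 0], "dr": [0, 0, 0]}, {"fingers": -1, "xyz": [0, 0, 0], "dr": [0, 0, 0]}, {"fingers": -1, "xyz": [0, 0, 0], "dr": [0, 0, 0]}, {"fingers": -1, "xyz": [0, 0, 0], "dr": [0, 0, 0]}, {"fingers": -1, "xyz": [0, 0, 0], "dr": [0, 0, 0]}, {"fingers": -1, "xyz": [0, 0, 0], "dr": [0, 0, 0]}, {"fingers": -1, "xyz": [0, 0, 0], "dr": [0, 0, 0]}])

```text
clock: 32.22
position: [0.3734, 0.3081, 0.0963]
tool_rot: [[0.0, 1.0, 0.001], [1.0, -0.0, 0.001], [0.001, 0.001, -1.0]]
wrist_force: [0.0, -0.2, 9.7]
gripper_width: 0.599
grip_force: 29.6
```

Request:
arm_command(rows=[{"fingers": -1, "xyz": [0, 0, -0.5], "dr": [0, 0, 0]}, {"fingers": -1, "xyz": [0, 0, -1], "dr": [0, 0, 0]}, {"fingers": -1, "xyz": [0, 0, -1], "dr": [0, 0, 0]}, {"fingers": -1, "xyz": [0, 0, -1], "dr": [0, 0, 0]}, {"fingers": -1, "xyz": [0, 0, -1], "dr": [0, 0, 0]}, {"fingers": -1, "xyz": [-0.5, 0.6, -0.5], "dr": [0, 0, 0]}, {"fingers": -1, "xyz": [-0.83, 0.95, 0], "dr": [0, 0, 0]}, {"fingers": -1, "xyz": [-0.83, 0.95, 0], "dr": [0, 0, 0]}, {"fingers": -1, "xyz": [-0.83, 0.95, 0], "dr": [0, 0, 0]}, {"fingers": -1, "xyz": [-0.83, 0.95, 0], "dr": [0, 0, 0]}])

```text
clock: 33.05
position: [0.4619, 0.2305, 0.1964]
tool_rot: [[-0.0, 1.0, 0.001], [1.0, 0.0, 0.0], [0.0, 0.001, -1.0]]
wrist_force: [-0.1, 0.4, -0.6]
gripper_width: 0.606
grip_force: 31.9
```

Request:
arm_command(rows=[{"fingers": -1, "xyz": [-0.83, 0.95, 0], "dr": [0, 0, 0]}, {"fingers": -1, "xyz": [-0.83, 0.95, 0], "dr": [0, 0, 0]}, {"fingers": -1, "xyz": [-0.83, 0.95, 0], "dr": [0, 0, 0]}, {"fingers": -1, "xyz": [-0.83, 0.95, 0], "dr": [0, 0, 0]}, {"fingers": -1, "xyz": [-0.83, 0.95, 0], "dr": [0, 0, 0]}, {"fingers": -1, "xyz": [-0.83, 0.95, 0], "dr": [0, 0, 0]}, {"fingers": -1, "xyz": [-0.83, 0.95, 0], "dr": [0, 0, 0]}, {"fingers": -1, "xyz": [-0.49, 0.6, 0], "dr": [0, 0, 0]}, {"fingers": -1, "xyz": [0, 0, 0], "dr": [0, 0, 0]}, {"fingers": -1, "xyz": [0, 0, 0], "dr": [0, 0, 0]}])

```text
clock: 33.88
position: [0.6062, 0.1048, 0.196]
tool_rot: [[0.001, 1.0, 0.0], [1.0, -0.001, 0.0], [0.0, 0.0, -1.0]]
wrist_force: [-0.2, 0.0, -2.1]
gripper_width: 0.601
grip_force: 31.9
```

Request:
arm_command(rows=[{"fingers": -1, "xyz": [0, 0, 0], "dr": [0, 0, 0]}, {"fingers": -1, "xyz": [0, 0, 0], "dr": [0, 0, 0]}, {"fingers": -1, "xyz": [0, 0, 0], "dr": [0, 0, 0]}, {"fingers": -1, "xyz": [0, 0, 0], "dr": [0, 0, 0]}, {"fingers": -1, "xyz": [0, 0, 0], "dr": [0, 0, 0]}, {"fingers": -1, "xyz": [0, 0, 0], "dr": [0, 0, 0]}, {"fingers": -1, "xyz": [0, 0, 0], "dr": [0, 0, 0]}, {"fingers": -1, "xyz": [0, 0, 0], "dr": [0, 0, 0]}, {"fingers": -1, "xyz": [0, 0, 0], "dr": [0, 0, 0]}, {"fingers": -1, "xyz": [0, 0, 0], "dr": [0, 0, 0]}])

```text
clock: 34.72
position: [0.6061, 0.1055, 0.1953]
tool_rot: [[0.0, 1.0, -0.0], [1.0, -0.0, 0.0], [0.0, -0.0, -1.0]]
wrist_force: [-0.4, -0.1, -1.3]
gripper_width: 0.6
grip_force: 31.9
```

Descend .0845 to about .1108, then down to contact.

Request:
arm_command(rows=[{"fingers": -1, "xyz": [0, 0, 0.6], "dr": [0, 0, 0]}, {"fingers": -1, "xyz": [0, 0, 1], "dr": [0, 0, 0]}, {"fingers": -1, "xyz": [0, 0, 1], "dr": [0, 0, 0]}, {"fingers": -1, "xyz": [0, 0, 0.7], "dr": [0, 0, 0]}, {"fingers": -1, "xyz": [0, 0, 0.5], "dr": [0, 0, 0]}, {"fingers": -1, "xyz": [0, 0, 0.25], "dr": [0, 0, 0]}, {"fingers": -1, "xyz": [0, 0, 0.1], "dr": [0, 0, 0]}, {"fingers": -1, "xyz": [0, 0, 0.05], "dr": [0, 0, 0]}, {"fingers": -1, "xyz": [0, 0, 0], "dr": [0, 0, 0]}, {"fingers": -1, "xyz": [0, 0, 0], "dr": [0, 0, 0]}])

```text
clock: 35.55
position: [0.6064, 0.1056, 0.112]
tool_rot: [[0.0, 1.0, 0.001], [1.0, -0.0, 0.0], [0.0, 0.001, -1.0]]
wrist_force: [0.4, 0.3, -1.3]
gripper_width: 0.603
grip_force: 31.9
```

Request:
arm_command(rows=[{"fingers": -1, "xyz": [0, 0, 0.04], "dr": [0, 0, 0]}, {"fingers": -1, "xyz": [0, 0, 0], "dr": [0, 0, 0]}, {"fingers": -1, "xyz": [0, 0, 0.025], "dr": [0, 0, 0]}, {"fingers": -1, "xyz": [0, 0, 0], "dr": [0, 0, 0]}, {"fingers": -1, "xyz": [0, 0, 0], "dr": [0, 0, 0]}, {"fingers": -1, "xyz": [0, 0, 0], "dr": [0, 0, 0]}, {"fingers": -1, "xyz": [0, 0, 0], "dr": [0, 0, 0]}, {"fingers": -1, "xyz": [0, 0, 0], "dr": [0, 0, 0]}, {"fingers": -1, "xyz": [0, 0, 0], "dr": [0, 0, 0]}, {"fingers": -1, "xyz": [0, 0, 0], "dr": [0, 0, 0]}])

```text
clock: 36.38
position: [0.6061, 0.1055, 0.11]
tool_rot: [[-0.0, 1.0, -0.0], [1.0, 0.0, 0.0], [0.0, -0.0, -1.0]]
wrist_force: [-0.0, -0.2, -1.9]
gripper_width: 0.603
grip_force: 31.9
```

Request:
arm_command(rows=[{"fingers": -1, "xyz": [0, 0, 0.02], "dr": [0, 0, 0]}, {"fingers": -1, "xyz": [0, 0, 0], "dr": [0, 0, 0]}, {"fingers": -1, "xyz": [0, 0, 0.02], "dr": [0, 0, 0]}, {"fingers": -1, "xyz": [0, 0, 0], "dr": [0, 0, 0]}, {"fingers": -1, "xyz": [0, 0, 0], "dr": [0, 0, 0]}, {"fingers": -1, "xyz": [0, 0, 0], "dr": [0, 0, 0]}, {"fingers": -1, "xyz": [0, 0, 0], "dr": [0, 0, 0]}, {"fingers": -1, "xyz": [0, 0, 0], "dr": [0, 0, 0]}, {"fingers": -1, "xyz": [0, 0, 0], "dr": [0, 0, 0]}, {"fingers": -1, "xyz": [0, 0, 0], "dr": [0, 0, 0]}])

```text
clock: 37.22
position: [0.6062, 0.1055, 0.1098]
tool_rot: [[0.0, 1.0, 0.0], [1.0, -0.0, 0.0], [0.0, 0.0, -1.0]]
wrist_force: [-3.7, -1.3, 11.2]
gripper_width: 0.604
grip_force: 33.1
```

Contact. Release, rise, then back off toward the robot.

Request:
arm_command(rows=[{"fingers": -1, "xyz": [0, 0, -0.015], "dr": [0, 0, 0]}, {"fingers": 0.3, "xyz": [0, 0, 0], "dr": [0, 0, 0]}, {"fingers": 0.5, "xyz": [0, 0, 0], "dr": [0, 0, 0]}, {"fingers": 1, "xyz": [0, 0, 0], "dr": [0, 0, 0]}, {"fingers": 1, "xyz": [0, 0, 0], "dr": [0, 0, 0]}, {"fingers": 1, "xyz": [0, 0, 0], "dr": [0, 0, 0]}, {"fingers": 1, "xyz": [0, 0, 0], "dr": [0, 0, 0]}, {"fingers": 1, "xyz": [0, 0, 0], "dr": [0, 0, 0]}, {"fingers": 1, "xyz": [0, 0, -0.5], "dr": [0, 0, 0]}, {"fingers": 1, "xyz": [0, 0, -1], "dr": [0, 0, 0]}])

```text
clock: 38.05
position: [0.6053, 0.1054, 0.1387]
tool_rot: [[-0.0, 1.0, -0.003], [1.0, 0.0, -0.001], [-0.001, -0.003, -1.0]]
wrist_force: [-0.2, -0.5, -0.7]
gripper_width: 1.0
grip_force: 0.0
```

Request:
arm_command(rows=[{"fingers": 1, "xyz": [0, 0, -1], "dr": [0, 0, 0]}, {"fingers": 1, "xyz": [0, 0, -1], "dr": [0, 0, 0]}, {"fingers": 1, "xyz": [0, 0, -1], "dr": [0, 0, 0]}, {"fingers": 1, "xyz": [0, 0, -1], "dr": [0, 0, 0]}, {"fingers": 1, "xyz": [0, 0, -1], "dr": [0, 0, 0]}, {"fingers": 1, "xyz": [0, -1, -0.5], "dr": [0, 0, 0]}, {"fingers": 1, "xyz": [0, -1, 0], "dr": [0, 0, 0]}, {"fingers": 1, "xyz": [0, -1, 0], "dr": [0, 0, 0]}, {"fingers": 1, "xyz": [0, -1, 0], "dr": [0, 0, 0]}, {"fingers": 1, "xyz": [0, -1, 0], "dr": [0, 0, 0]}])

```text
clock: 38.88
position: [0.5051, 0.1054, 0.2504]
tool_rot: [[0.0, 1.0, 0.001], [1.0, -0.0, 0.0], [0.0, 0.001, -1.0]]
wrist_force: [1.8, 0.0, 0.2]
gripper_width: 0.999
grip_force: 0.0
```

Request:
arm_command(rows=[{"fingers": 1, "xyz": [0.7, -1, 0], "dr": [0, 0, 0]}, {"fingers": 1, "xyz": [0.7, -1, 0], "dr": [0, 0, 0]}, {"fingers": 1, "xyz": [0.7, -0.5, 0], "dr": [0, 0, 0]}, {"fingers": 1, "xyz": [0.7, -0.5, 0], "dr": [0, 0, 0]}, {"fingers": 1, "xyz": [0.7, -0.5, 0], "dr": [0, 0, 0]}, {"fingers": 1, "xyz": [0.7, -0.5, 0], "dr": [0, 0, 0]}, {"fingers": 1, "xyz": [0, 0, 0], "dr": [0, 0, 0]}, {"fingers": 1, "xyz": [0, 0, 0], "dr": [0, 0, 0]}, {"fingers": 1, "xyz": [0, 0, 0], "dr": [0, 0, 0]}, {"fingers": 1, "xyz": [0, 0, 0], "dr": [0, 0, 0]}])

```text
clock: 39.72
position: [0.4266, 0.1888, 0.2497]
tool_rot: [[0.001, 1.0, 0.0], [1.0, -0.001, -0.0], [-0.0, 0.0, -1.0]]
wrist_force: [0.5, -0.1, -0.4]
gripper_width: 1.004
grip_force: 0.0
```

```bash
python3 top.py t6
python3 - <<'E'
from h import *
t=cv2.imread('pics/t6.png')[170:260,190:480]; s=r.snapshot('side')[120:360,130:430]
t=cv2.resize(t,None,fx=2.7,fy=2.7,interpolation=cv2.INTER_CUBIC); s=cv2.resize(s,None,fx=1.4,fy=1.4)
o=np.zeros((t.shape[0]+s.shape[0],max(t.shape[1],s.shape[1]),3),np.uint8);o[:t.shape[0],:t.shape[1]]=t;o[t.shape[0]:,:s.shape[1]]=s
cv2.imwrite('pics/f.png',o);print(o.shape)
E
```

```text
265 202 508.5 [0.6038 0.1054 0.0825]
313 203 509.5 [0.6032 0.012  0.0825]
361 205 501.0 [ 0.6024 -0.0842  0.0825]
410 207 504.5 [ 0.6001 -0.1801  0.0825]
(579, 783, 3)
```

View pics/f.png

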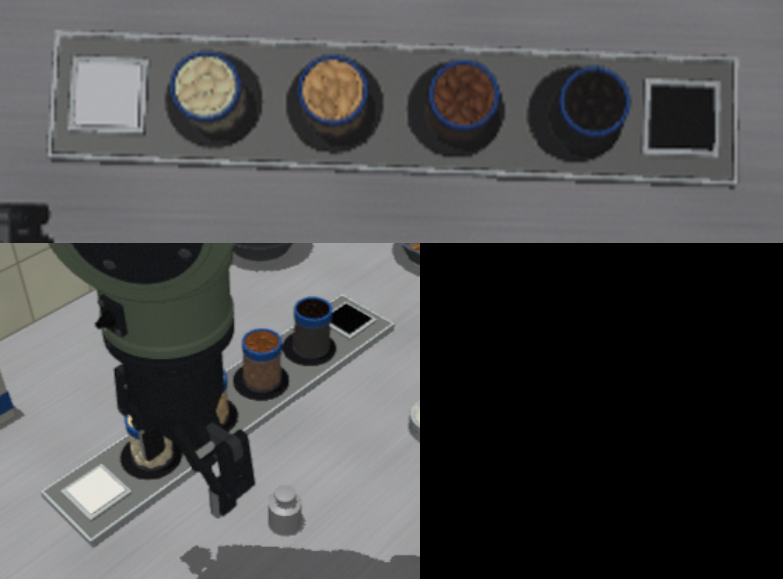

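The final view shows ivory, tan, brown and dark running from the white tile to the black. All four jars are upright, measured within about 2 mm of their pad centres, and the robot is clear of them.

```bash
python3 -c "
from cell import r
print(r.hand_in())"
```

```text
the job is handed in; nothing more can be done
None
```

The job is handed in: the four jars stand upright on the pads in order, ivory next to the white tile, then tan, brown and dark next to the black tile, each within about 2 mm of its pad's centre by the top camera, finished at about 40 s of the 104 s allowed.

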